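# Shift the bench shifter into third

### The job

The racing shifter bolted to the workbench has its lever in the left-hand lane of the H gate. Using only pushes with the fingertips or the outside of the fingers, never pinching the lever, guide it through neutral across to the right-hand lane, then push it forward (away from the robot's side) fully home into the third slot, gently, without putting it into the first or fourth slot on the way; then let go of it and come clear. Leave the things lying around the shifter where they are.

Things in the scene. Friction and masses are not known exactly. Their poses are not given: they have to be found in the camera images.
- shifter: Black shifter housing fixed to the bench, 160 mm long (x), 120 mm wide (y; 176 mm over the feet at bench level), top of its aluminium gate plate 100 mm above the bench. Origin: centre of its underside, on the bench. Its +x is 'forward' (away from the robot, turned by up to 0.45 rad), +y its left side, z up.
- gate_centre (a point): Centre of the H opening, on the gate plate's top, axes as the housing. Two lanes 12 mm wide along x at y = +11 (left) and -11 mm (right), from x = -25 to +25 mm, joined at x = 0 by a 12 mm wide neutral channel; tongues between the lanes 10 mm wide, round-ended. First slot = left forward, second = left rearward, third = right forward, fourth = right rearward.
- knob (a point): Centre of the black ball knob (44 mm diameter) on the lever, about 180 mm above the bench; below it a 16-20 mm thick neck, 36 mm high, then an 8 mm shaft through the gate. In the housing's frame the knob stands at y = +22 mm in the left lane, -22 mm in the right; x = 0 in neutral, +39 mm fully forward, -39 mm fully back.
- pivot (a point): The lever's fixed ball pivot, inside the housing, 20 mm above the bench, 160 mm below the knob centre: the knob moves twice as far as the shaft does in the gate. About 1 to 2 N at the knob moves the lever; it has no spring and stays where it is left.
- shift_side (a joint): Sideways angle of the lever, rad: -0.137 in the left lane, 0 midway, +0.137 in the right lane (positive = to the right, the housing's -y). Stops at both ends.
- shift_fore (a joint): Fore and aft angle of the lever, rad: 0 in neutral, +0.245 fully forward, -0.245 fully rearward (positive = forward, the housing's +x). Stops at both ends. It starts between neutral and second. The shaft passes across only within about 0.03 rad of neutral; the round tongue ends guide it in from about 0.06.
- wheel: Bystander: loose model-car wheel lying flat, 88 mm diameter, 34 mm high; origin under its centre. Leave alone.
- glue: Bystander: small standing bottle, 32 mm diameter, 75 mm high; origin under its centre. Leave alone.
- pack: Bystander: blue battery pack lying flat, 46 x 130 x 28 mm with a connector at its +y end; origin under its centre. Leave alone.
- driver: Bystander: screwdriver lying on the bench along its own x; origin under its middle. Leave alone.

How it is judged:
By the outcome, as a careful person would: the job done as asked, in the order asked, and still so for the second after the job is handed in, with the robot touching nothing.
It also fails if it takes over 64 s, if anything falls off the work surface, if the arm or the gripper's body presses on something with over 40 N, if the wrist force passes 120 N, or if a joint passes its speed limit or range.

### The arm

A 7-joint arm with a two-finger parallel gripper is mounted at the origin on the work surface. World frame = base frame: x ahead of the robot, y to its left, z up, the work surface at z = 0. Lengths are in mm, angles in rad, forces in N, time in s.
With the tool pointing down it reaches from about 425 to 800 mm from the base axis. Payload 8.3 kg.
Tool frame: the origin (TCP) lies between the finger pads; the fingertips stand 14 mm ahead of it and the grasp point (between the pads) lies 5 mm behind it; z points along the fingers, y is the line along which they close (so a half turn about z gives the same grasp; the last joint's range is limited). The gripper opens to 85 mm and grips with 20 to 120 N. Pads are 22 mm wide; open, the fingers measure 114 mm over their backs; the gripper's body (76 mm by 85 mm) begins 54 mm behind the grasp point. The pads swing forward as they close: fully open they stand 13 mm farther back than shut.
Start: joints at [-1.345, 0.383, 0.016, 1.37, -0.006, 1.388, -0.046], TCP at [177.95, 599.114, 245.279] pointing down, gripper open.
Joint ranges: [-2.95, 2.95], [-0.25, 2.06], [-1.52, 1.56], [0.18, 2.33], [-1.44, 4.58], [0.02, 2.06], [-3.01, 3.01]. Speed limits (rad/s): [2.39, 2.39, 3.01, 3.01, 3.14, 3.14, 3.14].

### API

Orientations are given as a unit quaternion [w, x, y, z].
In Python, from cell import ctrl, cams gives the robot as it stands.
- The arm moves only by the shell command python3 -m creep 'ROWS' [FORCE]. ROWS is JSON, a list of rows, each an object with "claw": the opening, from 0 (shut) to 1 (fully open); "translation": the shift along the tool's x, y, z scaled (see below), a list of three; "roll": the turn about the tool's z scaled (see below). In form: [{"claw": claw, "translation": [x, y, z], "roll": roll}, ...]. A call has 1 to 20 rows; each row shifts and turns the commanded pose from where the row before left it, along the tool's axes as they then stand; what a row does not reach is not made up. The controller multiplies each number of a shift by 0.15 m and each number of a turn by 6 degrees. A row lasts 1/10 s, in which the tool goes at most 50 mm and 8.59 degrees, less where a joint would pass 70% of its speed; a pose out of reach is approached as far as the arm can. A call with a number of a shift or a turn outside -1 to 1 is refused whole. A call with a gripper value outside its range is refused whole. The fingers move at their own pace and stop on an object; FORCE is the grip in N (left out, the last holds). Time passes only in rows, so rows that do not move let the fingers close. It gives the time, the measured TCP pose, the force, the opening and the grip force at its end, in the units of the state.
- ctrl.get_state(): the state, without advancing time (a new reading comes with each control period).
- cams.capture(name): name is "scene" or "top" or "wrist"; returns a dict with "color" (384x512x3 uint8, red, green, blue), "K" (3x3 intrinsics, pixels), "xyz" and "orientation" of the camera in the world. Camera axes: x right, y down, z forward; pixel columns grow to the right and rows downward; lengths in mm; the calibration is good to about 2 mm. A picture is of the moment at which its call begins. There is no depth.
- ctrl.hand_in(): hands the job in; it is judged then, once.
The state is a dict: "t": time; "joint_pos": joint angles; "qd": joint speeds; "effort": joint torques, N m; "tool_pos": TCP position; "tcp_rot": TCP orientation; "ft_force": force on the tool from outside, world axes, zero at the start; "ft_torque": the same for the moment, N m; "finger_gap": finger opening in mm; "finger_force": force on a finger pad.
Only numpy, scipy, OpenCV 4.12 (cv2) and the standard library are available. Lean on these libraries where they do the work, as an engineer would, in place of code of your own. Each camera call takes 0.05 s, during which the arm holds its last target. There are 200 camera calls.

## Working session

There is one attempt and no reset: what is moved stays moved. The work goes in short steps, Python scripts to look and compute and a shell command to move; the robot and the scene stay as the last step left them, time stands still between calls to the robot, and variables do not carry over. Pictures are saved under pics/ and viewed, at most 10 in all, crops included, and the job is handed in when it is done.

```bash
mkdir -p pics
cat > h.py <<'E'
from cell import ctrl,cams
import numpy as np,cv2
from scipy.spatial.transform import Rotation as R
def q(o): return R.from_quat([o[1],o[2],o[3],o[0]]).as_matrix()
def cap(n,f=None):
    c=cams.capture(n)
    if f: cv2.imwrite(f,c["color"][:,:,::-1])
    return c
def ray(c,u,v):
    d=q(c["orientation"])@np.linalg.inv(c["K"])@[u,v,1]; return np.array(c["xyz"]),d/np.linalg.norm(d)
def plane(c,u,v,z):
    o,d=ray(c,u,v); return o+d*(z-o[2])/d[2]
def meet(rays):
    A=np.zeros((3,3));b=np.zeros(3)
    for o,d in rays:
        P=np.eye(3)-np.outer(d,d);A+=P;b+=P@o
    p=np.linalg.solve(A,b); return p,[np.linalg.norm(np.cross(p-o,d)) for o,d in rays]
def proj(c,p):
    x=np.array(c["K"])@q(c["orientation"]).T@(np.array(p)-c["xyz"]); return x[:2]/x[2]
E
python3 - <<'E'
from h import *
s=ctrl.get_state();print(s["t"],s["tool_pos"],s["tcp_rot"],s["finger_gap"]);print(q(s["tcp_rot"]).round(3))
a=cap("scene","pics/s1.png");b=cap("top","pics/t1.png")
for c in(a,b):print(c["xyz"],c["orientation"],c["K"])
im=np.hstack([a["color"],b["color"]])[:,:,::-1]
cv2.imwrite("pics/x.png",im)
E
```

```text
0.0 [177.84790644 598.66773381 244.28333095] [-1.17555251e-04  1.43875993e-01  9.89595251e-01 -9.61055692e-04] 85.54468522044587
[[-0.959  0.285 -0.001]
 [ 0.285  0.959 -0.002]
 [-0.    -0.002 -1.   ]]
[1311.85221587  340.59737768  931.70485525] [-0.19817115  0.53341756  0.76781398 -0.29437322] [[451.8972905    0.         257.59666668]
 [  0.         451.8972905  192.79239352]
 [  0.           0.           1.        ]]
[ 558.49366302   73.95151619 1069.11701966] [ 0.0342989  -0.70577053  0.70742435 -0.01619664] [[395.53423893   0.         250.86046388]
 [  0.         395.53423893 189.64811077]
 [  0.           0.           1.        ]]
```

View pics/s1.png

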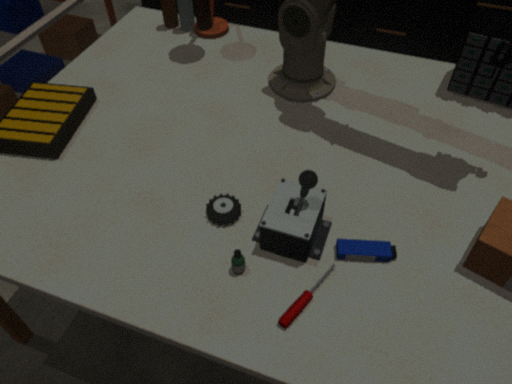

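View pics/t1.png

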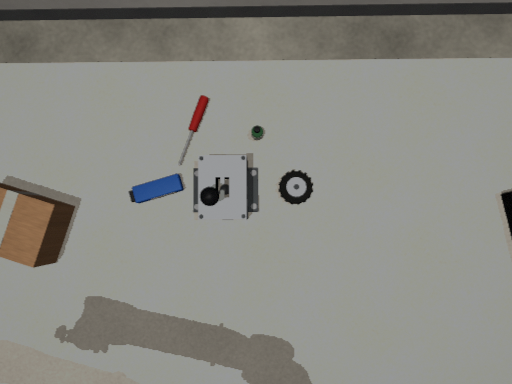

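The scene view shows the shifter at about (292,220), with the knob at (308,179). The wheel is at (223,209), the glue at (238,262), the pack at (365,250) and the driver at (305,300). In the top view the plate is at (222,187) and the knob at (209,196), so the lever is in the left lane towards the rear.

Run:
```python
from h import *
a=cap("scene");b=cap("top")
s=ctrl.get_state();print("tcp px",proj(a,s["tool_pos"]),proj(b,s["tool_pos"]))
# top plate mask
g=b["color"]
for c,n,(u0,u1,v0,v1),m in((a,"a",(240,350,150,290),5),(b,"b",(170,330,110,240),5)):
    pass
A=cv2.resize(a["color"][150:280,220:350],(390*1,390),interpolation=cv2.INTER_CUBIC)
B=cv2.resize(b["color"][140:237,180:277],(390,390),interpolation=cv2.INTER_CUBIC)
cv2.imwrite("pics/c1.png",np.hstack([A,B])[:,:,::-1])
for u,v in((201,158),(243,157),(200,216),(243,216)):print(plane(b,u,v,100).round(1))
```

```text
tcp px [511.53595956  85.3225633 ] [  4.70628492 405.03802104]
[707.  222.3 100. ]
[708.9 118.1 100. ]
[563.5 223.7 100. ]
[563.3 118.1 100. ]
```

View pics/c1.png

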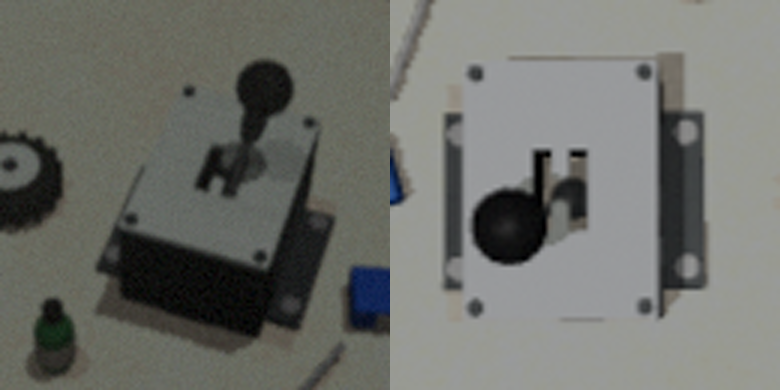

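The close-up shows the plate bolts. In the left crop they are at (188,91), (310,123), (130,219) and (260,257), and in the right crop at (475,72), (644,72), (475,307) and (645,306). The knob is at (264,89) in the left crop and (509,226) in the right, so I can triangulate both.

```bash
cat >> h.py <<'E'
def knob(c,guess,r=14):
    g=c["color"].max(2).astype(np.uint8);u,v=map(int,guess)
    g=g[v-r:v+r+1,u-r:u+r+1]; m=cv2.threshold(g,0,255,cv2.THRESH_BINARY_INV|cv2.THRESH_OTSU)[1]
    m=cv2.morphologyEx(m,cv2.MORPH_OPEN,cv2.getStructuringElement(cv2.MORPH_ELLIPSE,(11,11)))
    cs=cv2.findContours(m,cv2.RETR_EXTERNAL,cv2.CHAIN_APPROX_NONE)[0]
    (x,y),rad=cv2.minEnclosingCircle(max(cs,key=cv2.contourArea)); return x+u-r,y+v-r,rad
E
python3 - <<'E'
from h import *
a=cap("scene");b=cap("top")
fa=lambda p:((p[0]+.5)/3-.5+220,(p[1]+.5)/3-.5+150)
k=390/97
fb=lambda p:((p[0]-390+.5)/k-.5+180,(p[1]+.5)/k-.5+140)
P=[]
for p,w in(((130,219),(644,72)),((260,257),(475,72)),((188,91),(645,306)),((310,123),(475,307))):
    x,e=meet([ray(a,*fa(p)),ray(b,*fb(w))]);P.append(x);print(x.round(1),np.round(e,1))
P=np.array(P);c=P.mean(0);f=P[0]+P[1]-P[2]-P[3];l=P[1]+P[3]-P[0]-P[2]
print("centre",c,"yaws",np.arctan2(f[1],f[0]),np.arctan2(-l[0],l[1]))
ka=knob(a,(308,180));kb=knob(b,(209,196));print(ka,kb)
x,e=meet([ray(a,*ka[:2]),ray(b,*kb[:2])]);print("knob",x,e, x-c)
print("crop est",meet([ray(a,*fa((264,89))),ray(b,*fb((509,226)))]))
for n,u,v,z in(("wheel",296,187,34),("glue",257,132,75),("packL",131,196,20),("packR",182,182,28),("drv",206,97,20),("drvtip",181,163,10)):print(n,plane(b,u,v,z).round())
print(ctrl.get_state()["t"])
E
```

```text
[707.5 118.2 101. ] [0.4 0.4]
[708.  222.6 101.3] [0.1 0.1]
[564.1 117.4 101.9] [0.5 0.5]
[563.4 221.9 101. ] [0.3 0.3]
centre [635.74810821 170.01870888 101.30850308] yaws 0.004989962524452739 0.0012965285084303078
(307.6428575515747, 179.5, 9.685455322265625) (209.68518543243408, 195.31481456756592, 9.868402481079102)
knob [609.75383194 190.55990973 175.97244856] [np.float64(0.3347603407199277), np.float64(0.33476034071994604)] [-25.99427626  20.54120085  74.66394548]
crop est (array([608.78536311, 191.01708372, 175.77839595]), [np.float64(0.30822465104757807), np.float64(0.30822465104755326)])
wheel [639. -18.  34.]
glue [777.  84.  75.]
packL [618. 422.  20.]
packR [654. 283.  28.]
drv [886. 222.  20.]
drvtip [707. 290.  10.]
0.3
```

Checks out: the plate is at z 101, yaw is about 0, and the knob is at (-26, +21), z 176, as the geometry requires. I'll shut the fingers, square up the tool and move in behind the knob.

```bash
python3 -m creep '[{"claw":0,"translation":[0,0,0],"roll":-1},{"claw":0,"translation":[0,0,0],"roll":-1},{"claw":0,"translation":[0,0,0],"roll":-0.75},{"claw":0,"translation":[0,0,0],"roll":0}]'
python3 -m creep '[{"claw":0,"translation":[-0.12,-0.14,0],"roll":0},{"claw":0,"translation":[-0.12,-0.14,0],"roll":0},{"claw":0,"translation":[-0.12,-0.14,0],"roll":0},{"claw":0,"translation":[-0.12,-0.14,0],"roll":0},{"claw":0,"translation":[-0.12,-0.14,0],"roll":0},{"claw":0,"translation":[-0.12,-0.14,0],"roll":0},{"claw":0,"translation":[-0.12,-0.14,0],"roll":0},{"claw":0,"translation":[-0.12,-0.14,0],"roll":0},{"claw":0,"translation":[-0.12,-0.14,0],"roll":0},{"claw":0,"translation":[-0.12,-0.14,0],"roll":0},{"claw":0,"translation":[-0.12,-0.14,0],"roll":0},{"claw":0,"translation":[-0.12,-0.14,0],"roll":0},{"claw":0,"translation":[-0.12,-0.14,0],"roll":0},{"claw":0,"translation":[-0.12,-0.14,0],"roll":0},{"claw":0,"translation":[-0.12,-0.14,0],"roll":0},{"claw":0,"translation":[-0.12,-0.14,0],"roll":0},{"claw":0,"translation":[0,0,0],"roll":0},{"claw":0,"translation":[0,0,0],"roll":0}]'
python3 -c "
from h import *
s=ctrl.get_state();print(q(s['tcp_rot']).round(3))"
```

```text
t: 0.7
tool_pos: [178.0, 599.1, 245.2]
tcp_rot: [-0.0, -0.0, 1.0, -0.0]
ft_force: [-0.6, -0.6, -0.1]
finger_gap: 28.0
finger_force: 0.0
t: 2.5
tool_pos: [465.9, 262.5, 245.3]
tcp_rot: [-0.0, 0.002, 1.0, 0.0]
ft_force: [-0.5, -0.7, -0.1]
finger_gap: 0.0
finger_force: 0.0
[[-1.     0.004 -0.   ]
 [ 0.004  1.     0.   ]
 [ 0.     0.    -1.   ]]
```

```bash
python3 -m creep '[{"claw":0,"translation":[-0.13,-0.12,0],"roll":0},{"claw":0,"translation":[-0.13,-0.12,0],"roll":0},{"claw":0,"translation":[-0.13,-0.12,0],"roll":0},{"claw":0,"translation":[-0.13,-0.12,0],"roll":0},{"claw":0,"translation":[0,0,0.12],"roll":0},{"claw":0,"translation":[0,0,0.12],"roll":0},{"claw":0,"translation":[0,0,0.12],"roll":0},{"claw":0,"translation":[0,0,0.12],"roll":0},{"claw":0,"translation":[0,0,0],"roll":0},{"claw":0,"translation":[0,0,0],"roll":0}]'
python3 - <<'E'
from h import *
a=cap("scene");b=cap("top")
A=cv2.resize(a["color"][110:240,250:380],(390,390),interpolation=cv2.INTER_CUBIC)
B=cv2.resize(b["color"][145:275,160:290],(390,390),interpolation=cv2.INTER_CUBIC)
cv2.imwrite("pics/c2.png",np.hstack([A,B])[:,:,::-1])
E
```

```text
t: 3.5
tool_pos: [543.1, 192.0, 173.5]
tcp_rot: [-0.0, -0.0, 1.0, 0.0]
ft_force: [0.2, 0.8, -0.2]
finger_gap: 0.1
finger_force: 0.0
```

View pics/c2.png

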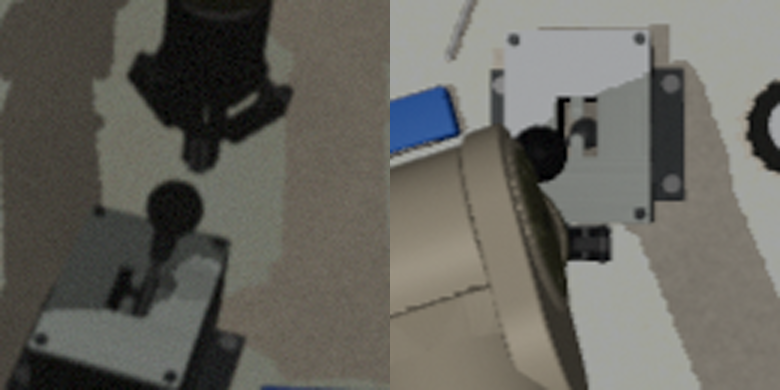

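The scene view shows the shut fingertip at crop (200,165), above and behind the knob at (175,208), with the knuckles splayed at (130,75) and (290,95). In the top view the arm covers the fingertips. I'll check these against the TCP.

Run:
```python
from h import *
a=cap("scene");b=cap("top");s=ctrl.get_state();t=s["tool_pos"]
print(proj(a,t),proj(a,t+np.array([0,0,-14])), "tip seen",200/3+250,165/3+110)
fa=lambda u,v:(u/3+250,v/3+110)
# points in the plane x = tcp x
for n,u,v in(("tipL",185,168),("tipR",216,168),("knL",130,75),("knLlow",150,105),("knR",290,95),("knRlow",235,138),("narrowL",186,125)):
    o,d=ray(a,*fa(u,v));print(n,(o+d*(t[0]+11-o[0])/d[0]).round())
for z in(160,200,230,260):print(z,plane(b,(589-390)/3+160,243/3+145,z).round())
```

```text
[315.58648149 161.17377237] [315.08462971 165.33754152] tip seen 316.6666666666667 165.0
tipL [555. 185. 167.]
tipR [555. 210. 175.]
knL [555. 135. 249.]
knLlow [555. 153. 224.]
knR [555. 256. 266.]
knRlow [555. 221. 211.]
narrowL [555. 182. 212.]
160 [540. 154. 160.]
200 [541. 150. 200.]
230 [542. 147. 230.]
260 [542. 145. 260.]
```

```bash
python3 -m creep '[{"claw":0,"translation":[-0.06,0,0],"roll":0},{"claw":0,"translation":[-0.06,0,0],"roll":0},{"claw":0,"translation":[-0.06,0,0],"roll":0},{"claw":0,"translation":[-0.015,0,0],"roll":0},{"claw":0,"translation":[-0.015,0,0],"roll":0},{"claw":0,"translation":[-0.015,0,0],"roll":0},{"claw":0,"translation":[-0.015,0,0],"roll":0},{"claw":0,"translation":[-0.015,0,0],"roll":0},{"claw":0,"translation":[-0.015,0,0],"roll":0},{"claw":0,"translation":[-0.015,0,0],"roll":0},{"claw":0,"translation":[-0.015,0,0],"roll":0},{"claw":0,"translation":[-0.015,0,0],"roll":0},{"claw":0,"translation":[-0.015,0,0],"roll":0},{"claw":0,"translation":[0,0,0],"roll":0},{"claw":0,"translation":[0,0,0],"roll":0}]'
python3 - <<'E'
from h import *
a=cap("scene","pics/s3.png");b=cap("top","pics/t3.png")
A=cv2.resize(a["color"][110:240,250:380],(390,390),interpolation=cv2.INTER_CUBIC)
B=cv2.resize(b["color"][145:275,160:290],(390,390),interpolation=cv2.INTER_CUBIC)
cv2.imwrite("pics/c3.png",np.hstack([A,B])[:,:,::-1])
for k in((609,190,176),(629,191,178)):print(proj(a,k),knob(a,proj(a,k),12))
E
```

```text
t: 5.2
tool_pos: [593.2, 190.8, 173.2]
tcp_rot: [0.0, 0.0, 1.0, -0.0]
ft_force: [-1.7, -1.0, 1.9]
finger_gap: 0.1
finger_force: 0.6
[307.3553445  179.21297861] (309.0, 179.0, 15.620599746704102)
[305.33117815 184.76416541] (308.4021739959717, 181.58152198791504, 12.228449821472168)
```

View pics/c3.png

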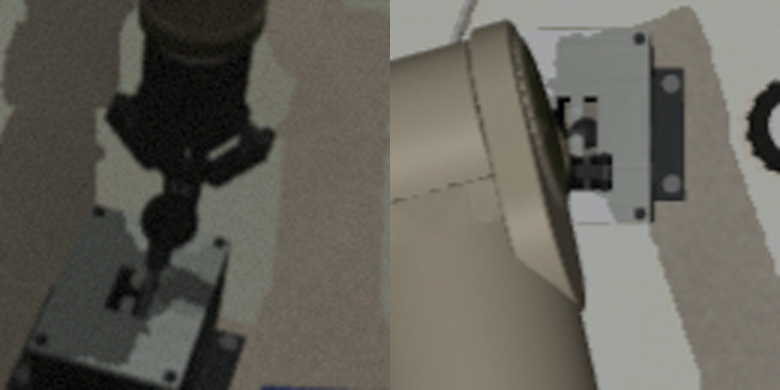

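The knob has moved forward to about crop (170,218), which puts x at about 623. I'll push 10 mm more, then back off and move aside so both cameras can measure it.

```bash
python3 -m creep '[{"claw":0,"translation":[-0.015,0,0],"roll":0},{"claw":0,"translation":[-0.015,0,0],"roll":0},{"claw":0,"translation":[-0.015,0,0],"roll":0},{"claw":0,"translation":[-0.01,0,0],"roll":0},{"claw":0,"translation":[-0.01,0,0],"roll":0},{"claw":0,"translation":[0,0,0],"roll":0},{"claw":0,"translation":[0,0,0],"roll":0}]'
python3 -m creep '[{"claw":0,"translation":[0.05,0,0],"roll":0},{"claw":0,"translation":[0.1,0,0],"roll":0},{"claw":0,"translation":[0.1,0.2,0],"roll":0},{"claw":0,"translation":[0.0,0.2,0],"roll":0},{"claw":0,"translation":[0,0.2,0],"roll":0},{"claw":0,"translation":[0,0.2,0],"roll":0},{"claw":0,"translation":[0,0,0],"roll":0}]'
cat > m.py <<'E'
from h import *
import sys
a=cap("scene");b=cap("top");C=np.array([636,170,0])
A=cv2.resize(a["color"][110:240,250:380],(390,390),interpolation=cv2.INTER_CUBIC)
B=cv2.resize(b["color"][145:275,160:290],(390,390),interpolation=cv2.INTER_CUBIC)
cv2.imwrite(sys.argv[1],np.hstack([A,B])[:,:,::-1])
g=np.array(eval(sys.argv[2]))
ka=knob(a,np.round(proj(a,g)));kb=knob(b,np.round(proj(b,g)));print(ka,kb)
x,e=meet([ray(a,*ka[:2]),ray(b,*kb[:2])]);print("knob",x.round(1),np.round(e,1),(x-C).round(1))
s=ctrl.get_state();print(s["t"],s["tool_pos"])
E
python3 m.py pics/c4.png "(632,191,178)"
```

```text
t: 6.0
tool_pos: [603.0, 190.7, 173.2]
tcp_rot: [0.0, 0.0, 1.0, -0.0]
ft_force: [-1.3, 0.4, 1.2]
finger_gap: 0.1
finger_force: 0.6
t: 6.7
tool_pos: [563.1, 316.8, 172.7]
tcp_rot: [-0.001, -0.003, 1.0, 0.001]
ft_force: [0.3, -0.7, 0.9]
finger_gap: 0.2
finger_force: 0.0
(304.5, 186.5, 10.511998176574707) (209.06976699829102, 184.8430233001709, 9.850456237792969)
knob [633.8 191.1 177.2] [0.5 0.5] [ -2.2  21.1 177.2]
6.8 [564.86627513 311.43774233 172.91965958]
```

The knob is 2 mm short of neutral, within the crossing window. Now I'll come round to its left side.

```bash
python3 -m creep '[{"claw":0,"translation":[-0.12,0,0],"roll":0},{"claw":0,"translation":[-0.12,0,0],"roll":0},{"claw":0,"translation":[-0.12,0,0],"roll":0},{"claw":0,"translation":[-0.12,0,0],"roll":0},{"claw":0,"translation":[0,-0.12,0],"roll":0},{"claw":0,"translation":[0,-0.12,0],"roll":0},{"claw":0,"translation":[0,-0.12,0],"roll":0},{"claw":0,"translation":[0,-0.12,0],"roll":0},{"claw":0,"translation":[0,0,0],"roll":0},{"claw":0,"translation":[0,0,0],"roll":0}]'
```

```text
t: 7.8
tool_pos: [637.4, 238.4, 173.8]
tcp_rot: [0.0, 0.001, 1.0, 0.0]
ft_force: [1.0, 1.2, -0.1]
finger_gap: -0.0
finger_force: 0.0
```

```bash
python3 -m creep '[{"claw":0,"translation":[0,-0.02,0],"roll":0},{"claw":0,"translation":[0,-0.02,0],"roll":0},{"claw":0,"translation":[0,-0.015,0],"roll":0},{"claw":0,"translation":[0,-0.015,0],"roll":0},{"claw":0,"translation":[0,-0.015,0],"roll":0},{"claw":0,"translation":[0,-0.015,0],"roll":0},{"claw":0,"translation":[0,-0.015,0],"roll":0},{"claw":0,"translation":[0,-0.015,0],"roll":0},{"claw":0,"translation":[0,-0.015,0],"roll":0},{"claw":0,"translation":[0,-0.015,0],"roll":0},{"claw":0,"translation":[0,-0.015,0],"roll":0},{"claw":0,"translation":[0,-0.015,0],"roll":0},{"claw":0,"translation":[0,0,0],"roll":0}]'
python3 -m creep '[{"claw":0,"translation":[0,-0.015,0],"roll":0},{"claw":0,"translation":[0,-0.015,0],"roll":0},{"claw":0,"translation":[0,-0.015,0],"roll":0},{"claw":0,"translation":[0,-0.015,0],"roll":0},{"claw":0,"translation":[0,0,0],"roll":0}]'
python3 m.py pics/c5.png "(635,160,179)"
```

```text
t: 9.1
tool_pos: [637.5, 209.5, 173.2]
tcp_rot: [-0.0, 0.001, 1.0, -0.0]
ft_force: [0.4, 1.1, 0.5]
finger_gap: -0.2
finger_force: 0.1
t: 9.6
tool_pos: [637.4, 200.6, 173.2]
tcp_rot: [-0.0, 0.001, 1.0, -0.0]
ft_force: [0.3, 0.2, 1.6]
finger_gap: -0.0
finger_force: 0.1
(296.89473724365234, 180.10526275634766, 13.748632431030273) (215.86842107772827, 182.5, 14.262821197509766)
knob [637.5 173.4 195.4] [0.7 0.7] [  1.5   3.4 195.4]
9.7 [637.31877685 200.69427089 173.02221429]
```

View pics/c5.png

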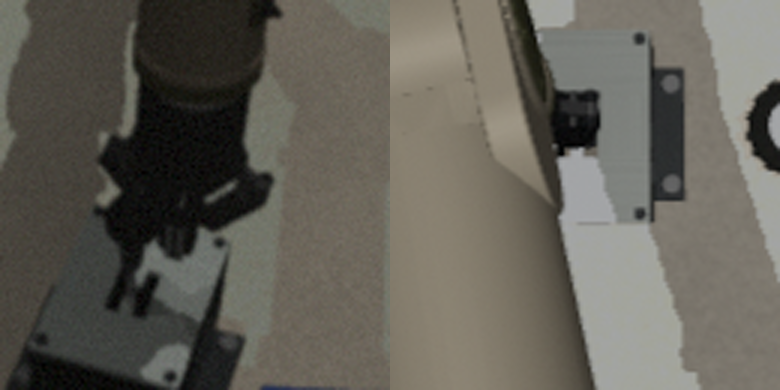

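The finger is at crop (178,240) with the knob to its left at about (127,220). The shaft is in the neutral channel, crossing cleanly, so I'll continue.

```bash
python3 -m creep '[{"claw":0,"translation":[0,-0.013,0],"roll":0},{"claw":0,"translation":[0,-0.013,0],"roll":0},{"claw":0,"translation":[0,-0.013,0],"roll":0},{"claw":0,"translation":[0,-0.013,0],"roll":0},{"claw":0,"translation":[0,-0.013,0],"roll":0},{"claw":0,"translation":[0,-0.013,0],"roll":0},{"claw":0,"translation":[0,-0.013,0],"roll":0},{"claw":0,"translation":[0,0,0],"roll":0}]'
python3 -m creep '[{"claw":0,"translation":[0,-0.01,0],"roll":0},{"claw":0,"translation":[0,0,0],"roll":0}]'
```

```text
t: 10.5
tool_pos: [637.5, 187.0, 173.3]
tcp_rot: [-0.0, 0.001, 1.0, -0.0]
ft_force: [0.0, 0.1, -0.2]
finger_gap: 0.1
finger_force: 0.1
t: 10.7
tool_pos: [637.4, 185.8, 173.2]
tcp_rot: [-0.0, 0.0, 1.0, -0.0]
ft_force: [-0.3, -0.1, -0.2]
finger_gap: -0.2
finger_force: 0.2
```

```bash
for i in 1 ; do python3 -m creep '[{"claw":0,"translation":[0,-0.01,0],"roll":0},{"claw":0,"translation":[0,0,0],"roll":0}]' | grep -E "pos|ft"; done
python3 -m creep '[{"claw":0,"translation":[0,0.07,0],"roll":0},{"claw":0,"translation":[0,0.2,0],"roll":0},{"claw":0,"translation":[0,0.2,0],"roll":0},{"claw":0,"translation":[0,0.2,0],"roll":0},{"claw":0,"translation":[0,0.2,0],"roll":0},{"claw":0,"translation":[0,0,0],"roll":0}]'
python3 m.py pics/c6.png "(635,149,178)"
```

```text
tool_pos: [637.4, 184.4, 173.2]
ft_force: [-0.8, 0.6, 0.4]
t: 11.5
tool_pos: [635.0, 322.6, 172.2]
tcp_rot: [-0.001, -0.004, 1.0, 0.002]
ft_force: [-0.8, 0.5, 0.4]
finger_gap: 0.4
finger_force: 0.0
(287.21063804626465, 181.9127655029297, 10.118171691894531) (225.6428575515747, 184.5, 10.932639122009277)
knob [634.7 151.9 178.9] [2. 2.] [ -1.3 -18.1 178.9]
11.6 [636.77920162 316.65332569 172.55470527]
```

View pics/c6.png

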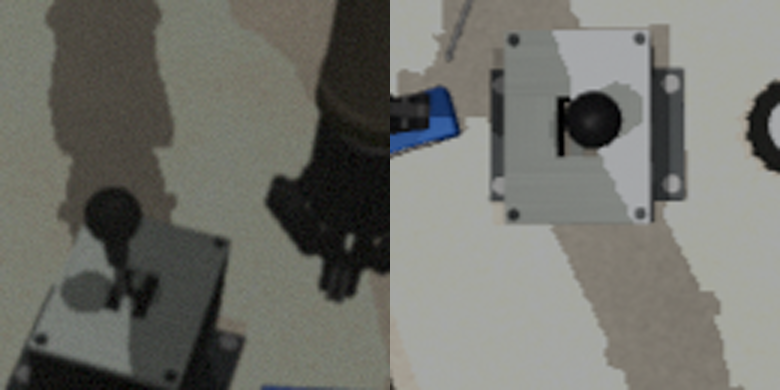

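The knob is in the right-hand lane, at crop (112,213) in the scene view and (593,119) in the top view. Shadows biased the automatic fit, so I'll triangulate from these by hand.

Run:
```python
from h import *
a=cap("scene");b=cap("top")
f=lambda u,v,x,y:((u+.5)/3-.5+x,(v+.5)/3-.5+y)
x,e=meet([ray(a,*f(112,213,250,110)),ray(b,*f(203,119.5,160,145))]);print(x,e,x-[636,170,0])
# circle fit by Hough on upscaled
for c,x0,y0,gx,gy in((a,250,110,112,213),(b,160,145,203,119)):
    g=cv2.resize(c["color"][y0:y0+130,x0:x0+130],(390,390),interpolation=cv2.INTER_CUBIC).max(2)
    h=cv2.HoughCircles(cv2.GaussianBlur(g,(5,5),0),cv2.HOUGH_GRADIENT,1,20,param1=60,param2=12,minRadius=25,maxRadius=33)
    if h is not None:print([tuple(k) for k in h[0] if np.hypot(k[0]-gx,k[1]-gy)<15])
```

```text
[634.00926064 149.36053676 181.29827394] [np.float64(0.4083634235438909), np.float64(0.40836342354392413)] [ -1.99073936 -20.63946324 181.29827394]
[(np.float32(112.5), np.float32(216.5), np.float32(28.6))]
[(np.float32(203.5), np.float32(119.5), np.float32(28.0))]
```

It's at y = -20.6, so in the right lane, and x = -2. Now I'll go round behind it and push forward.

```bash
python3 -m creep '[{"claw":0,"translation":[0.16,0,0],"roll":0},{"claw":0,"translation":[0.16,0,0],"roll":0},{"claw":0,"translation":[0.16,0,0],"roll":0},{"claw":0,"translation":[0,-0.19,0],"roll":0},{"claw":0,"translation":[0,-0.19,0],"roll":0},{"claw":0,"translation":[0,-0.19,0],"roll":0},{"claw":0,"translation":[0,-0.19,0],"roll":0},{"claw":0,"translation":[0,-0.19,0],"roll":0},{"claw":0,"translation":[0,-0.19,0],"roll":0},{"claw":0,"translation":[0,0,0],"roll":0},{"claw":0,"translation":[0,0,0],"roll":0}]'
```

```text
t: 12.8
tool_pos: [565.6, 142.1, 173.8]
tcp_rot: [0.0, 0.002, 1.0, 0.0]
ft_force: [0.5, -0.0, -0.2]
finger_gap: 0.0
finger_force: 0.0
```

```bash
python3 -m creep '[{"claw":0,"translation":[-0.07,0.045,0],"roll":0},{"claw":0,"translation":[-0.07,0,0],"roll":0},{"claw":0,"translation":[-0.07,0,0],"roll":0},{"claw":0,"translation":[-0.015,0,0],"roll":0},{"claw":0,"translation":[-0.015,0,0],"roll":0},{"claw":0,"translation":[-0.015,0,0],"roll":0},{"claw":0,"translation":[-0.015,0,0],"roll":0},{"claw":0,"translation":[-0.015,0,0],"roll":0},{"claw":0,"translation":[-0.015,0,0],"roll":0},{"claw":0,"translation":[-0.015,0,0],"roll":0},{"claw":0,"translation":[-0.015,0,0],"roll":0},{"claw":0,"translation":[0,0,0],"roll":0}]'
python3 -m creep '[{"claw":0,"translation":[-0.015,0,0],"roll":0},{"claw":0,"translation":[-0.015,0,0],"roll":0},{"claw":0,"translation":[-0.015,0,0],"roll":0},{"claw":0,"translation":[-0.015,0,0],"roll":0},{"claw":0,"translation":[-0.015,0,0],"roll":0},{"claw":0,"translation":[-0.015,0,0],"roll":0},{"claw":0,"translation":[-0.015,0,0],"roll":0},{"claw":0,"translation":[0,0,0],"roll":0}]'
```

```text
t: 14.0
tool_pos: [615.1, 150.9, 173.3]
tcp_rot: [0.0, 0.0, 1.0, 0.0]
ft_force: [-1.0, -0.5, 1.2]
finger_gap: -0.1
finger_force: 0.6
t: 14.8
tool_pos: [630.9, 150.9, 173.2]
tcp_rot: [-0.0, 0.0, 1.0, -0.0]
ft_force: [-1.0, 0.9, 0.9]
finger_gap: -0.2
finger_force: 0.5
```

```bash
python3 -m creep '[{"claw":0,"translation":[-0.012,0,0],"roll":0},{"claw":0,"translation":[-0.012,0,0],"roll":0},{"claw":0,"translation":[-0.012,0,0],"roll":0},{"claw":0,"translation":[-0.012,0,0],"roll":0},{"claw":0,"translation":[-0.01,0,0],"roll":0},{"claw":0,"translation":[-0.007,0,0],"roll":0},{"claw":0,"translation":[0,0,0],"roll":0}]'
python3 -m creep '[{"claw":0,"translation":[-0.007,0,0],"roll":0},{"claw":0,"translation":[0,0,0],"roll":0}]' | grep -E "pos|ft"
```

```text
t: 15.5
tool_pos: [640.4, 150.8, 173.1]
tcp_rot: [-0.0, 0.0, 1.0, -0.0]
ft_force: [-0.4, -0.0, -1.2]
finger_gap: -0.1
finger_force: 0.6
tool_pos: [641.4, 150.8, 173.2]
ft_force: [-1.8, 1.4, -0.7]
```

```bash
python3 -m creep '[{"claw":0,"translation":[-0.007,0,0],"roll":0},{"claw":0,"translation":[0,0,0],"roll":0}]' | grep -E "pos|ft|force"
python3 -m creep '[{"claw":0,"translation":[-0.007,0,0],"roll":0},{"claw":0,"translation":[0,0,0],"roll":0}]' | grep -E "pos|ft|force"
python3 -m creep '[{"claw":0,"translation":[-0.005,0,0],"roll":0},{"claw":0,"translation":[0,0,0],"roll":0}]' | grep -E "pos|ft|force"
```

```text
tool_pos: [642.5, 150.8, 173.3]
ft_force: [-1.4, -0.3, -1.2]
finger_force: 0.7
tool_pos: [643.6, 150.8, 173.3]
ft_force: [-0.9, -0.4, -0.9]
finger_force: 0.6
tool_pos: [644.2, 150.8, 173.3]
ft_force: [-1.7, 0.4, -0.2]
finger_force: 1.0
```

```bash
python3 -m creep '[{"claw":0,"translation":[-0.005,0,0],"roll":0},{"claw":0,"translation":[0,0,0],"roll":0}]' | grep -E "pos|ft|force"
python3 -m creep '[{"claw":0,"translation":[-0.005,0,0],"roll":0},{"claw":0,"translation":[0,0,0],"roll":0}]' | grep -E "pos|ft|force"
```

```text
tool_pos: [644.8, 150.8, 173.2]
ft_force: [-3.7, -0.5, -1.0]
finger_force: 1.6
tool_pos: [645.4, 150.8, 173.1]
ft_force: [-5.6, -1.0, -0.8]
finger_force: 2.2
```

Force is rising against the stop where expected (TCP about 644.5). I'll let go straight back, lift clear and look.

```bash
python3 -m creep '[{"claw":0,"translation":[0.05,0,0],"roll":0},{"claw":0,"translation":[0.15,0,0],"roll":0},{"claw":0,"translation":[0.2,0,0],"roll":0},{"claw":0,"translation":[0.2,0,-0.1],"roll":0},{"claw":0,"translation":[0.1,0.2,-0.2],"roll":0},{"claw":0,"translation":[0,0.2,-0.1],"roll":0},{"claw":0,"translation":[0,0.2,0],"roll":0},{"claw":0,"translation":[0,0.2,0],"roll":0},{"claw":0,"translation":[0,0.2,0],"roll":0},{"claw":0,"translation":[0,0,0],"roll":0},{"claw":0,"translation":[0,0,0],"roll":0}]'
python3 m.py pics/c7.png "(674,149,175)"
```

```text
t: 17.8
tool_pos: [540.9, 301.6, 233.5]
tcp_rot: [0.001, -0.0, 1.0, 0.0]
ft_force: [0.6, -0.6, 0.2]
finger_gap: -0.2
finger_force: 0.0
(284.0, 198.0, 12.80634880065918) (227.5, 167.44444465637207, 9.56872844696045)
knob [673.9 153.1 165.8] [2.4 2.4] [ 37.9 -16.9 165.8]
17.9 [541.49360206 299.63990004 233.6833316 ]
```

View pics/c7.png

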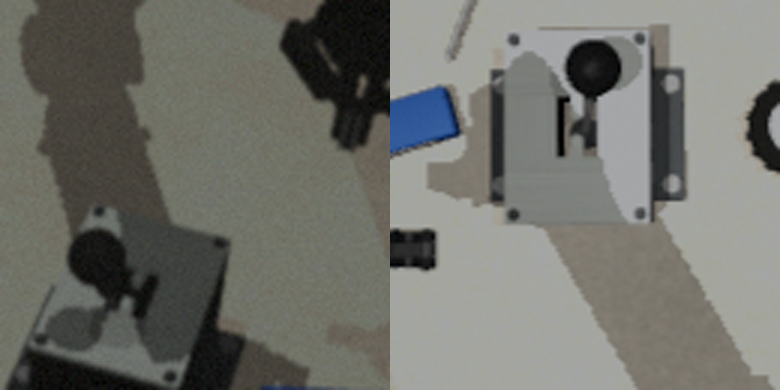

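The lever leans forward in the right lane, with the knob at (97,258) in the scene crop and (593,68) in the top crop. The robot is clear and the pack and wheel haven't moved. I'll verify the position and hand in if it's fully home.

Run:
```python
from h import *
a=cap("scene");b=cap("top")
f=lambda u,v,x,y:((u+.5)/3-.5+x,(v+.5)/3-.5+y)
x,e=meet([ray(a,*f(97,258,250,110)),ray(b,*f(203,68,160,145))]);d=x-[636,170,0];print(d,e)
if d[0]>36.5 and abs(d[1]+22)<4: print(ctrl.hand_in())
```

```text
[ 37.94677851 -19.38422899 172.87475369] [np.float64(0.03945197716225631), np.float64(0.03945197716219474)]
the job is handed in; nothing more can be done
None
```

The lever is home in the third slot and the job is handed in: the knob measured +38 mm forward and -19 mm across (nominal +39 and -22), it was moved only by pushes with shut fingers, and the robot is clear.

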